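Park the wheeled pedal caddy in its taped bay

ROBOT

A 7-joint arm with a two-finger parallel gripper is mounted at the origin on the work surface. World frame = base frame: x ahead of the robot, y to its left, z up, the work surface at z = 0. Lengths are in m, angles in degrees, forces in N, time in s.
With the tool pointing down it reaches from about 0.425 to 0.875 m from the base axis. Payload 4.7 kg.
Tool frame: the origin (TCP) lies midway between the tips of the shut fingers; the grasp point (between the pads) lies 19 mm behind it; z points along the fingers, y is the line along which they close (so a half turn about z gives the same grasp; the last joint's range is limited). The gripper opens to 87 mm and grips with 3 to 60 N. Pads are 19 mm wide; open, the fingers measure 117 mm over their backs; the gripper's body (75 mm by 190 mm) begins 51 mm behind the grasp point.
Start: joints at [-68.234, 18.392, -4.016, 83.108, 1.295, 78.541, -3.26], TCP at [0.233, 0.607, 0.223] pointing down, gripper open.
Joint ranges: [-163.93, 163.93], [-17.29, 119.83], [-79.2, 71.16], [3.27, 140.29], [-89.18, 269.18], [5.43, 117.66], [-154.24, 154.24]. Speed limits (degrees/s): [147.25, 147.25, 180, 180, 180, 180, 180].

INTERFACE

Orientations are given as [roll, pitch, yaw] about the fixed x, y, z axes, in that order (R = Rz(yaw) Ry(pitch) Rx(roll)).
In Python, from cell import env, viewer, boxes_of, masks_of gives the robot as it stands. The module is installed in compiled form; this text tells all that it offers.
- The arm moves only by the tool apply_moves, never from a script. Its argument "moves" is a list of rows, each a list of 7 numbers: the shift along the tool's x, y, z scaled (see below), then the turn, a rotation vector about the tool's x, y, z scaled (see below), then the opening, from 0 (shut) to 1 (fully open). A call has 1 to 20 rows; each row is the pose to reach, as a shift and turn from the pose commanded when the call began, along the tool's axes at that moment; what a row does not reach only later rows make up. The controller multiplies each number of a shift by 0.2 m and each number of a turn by 1.5 rad. A row lasts 1/10 s, in which the tool goes at most 50 mm and 8.59 degrees, less where a joint would pass 70% of its speed; a pose out of reach is approached as far as the arm can. A call with a number of a shift or a turn outside -1 to 1 is refused whole. A call with a gripper value outside its range is refused whole. The fingers move at their own pace and stop on an object; "grip_force" is the grip in N (left out, the last holds). Time passes only in rows, so rows that repeat a pose let the fingers close. It gives the time, the measured TCP pose, the force, the opening and the grip force at its end, in the units of the state.
- env.get_obs(): the state, without advancing time (a new reading comes with each control period).
- viewer.read_camera(name): name is "scene" or "top"; returns the picture (420x560x3 uint8, red, green, blue); there is no depth.
- viewer.get_calibration(name): a dict with "fov_y" (degrees; the focal length in pixels is half the picture's height over the tangent of half this angle, whatever the lens; pixels are square), "cx", "cy" (the principal point, pixels), "position" and "orientation" of the camera in the world. Camera axes: x right, y up, looking along -z (the intrinsics and any distortion apply to the point x, -y, -z); pixel columns grow to the right and rows downward; lengths in m; the calibration is good to about 2 mm. A picture is of the moment at which its call begins. get_calibration takes no time and is no camera call.
- env.sign_off(): hands the job in; it is judged then, once.
Trained networks look in the newest picture that a camera, given by its name, has taken for a name from the list of things; names that differ only in an ending like _2 or _b are one class to them, and where a whole thing is asked for, a point or a joint stands for the part that bears it (a point fixed in the world has none). Each returns a list of dicts, best first, with "conf" (0 to 1); they miss things now and then, are a little off and sometimes report something else, mostly with a low value. They report only what shows in the picture. A call takes as long as a camera call. They do not tell look-alikes from the thing itself.
- boxes_of(camera, target): "location" ([column, row] in pixels, amid what is visible of it).
- masks_of(camera, target): "pixels" (420x560 bool, what is visible of it) and "location" ([column, row] in pixels, amid what is visible of it).
The state is a dict: "time_s": time; "qpos": joint angles; "joint_velocities": joint speeds; "effort": joint torques, N m; "tool_pos": TCP position; "tool_rot": TCP orientation; "force": force on the tool from outside, world axes, zero at the start; "wrist_torque": the same for the moment, N m; "grip_width": finger opening in m; "grasp_force": force on a finger pad.
Only numpy, scipy, OpenCV 4.12 (cv2) and the standard library are available. Lean on these libraries where they do the work, as an engineer would, in place of code of your own. Each camera call takes 0.05 s, during which the arm holds its last target. There are 200 camera calls.

TASK

Roll the small wheeled caddy forwards, on its wheels and without lifting it, until both of its front swivel castors trail straight behind their pivots. Then steer it into the U-shaped tape bay and leave it standing in the middle of the U, square to it, with the castors still trailing straight. Let go of it.

Things in the scene. Friction and masses are not known exactly. Their poses are not given: they have to be found in the camera images.
- caddy: Plywood tray on wheels (the like tray without wheels is not meant), 150 mm long (x), 100 wide, 0.7 kg. Hold its carrying bar from above: along x over the middle, 134 long, 16 wide (y), 104 to 126 mm above the board. Origin: board level below the middle; +x forwards, +y its left. 25 mm wheels: fixed rear ones at x = -55, y = +/-66, scrubbing sideways; front castors pivot at x = 55, y = +/-70.
- bay: U of pale flat tape, no obstacle: two strips 200 mm long, 200 apart, 12 wide, joined by a cross strip at the front (x = +106 mm), open at the rear. Origin: the middle of the U, where the caddy's origin belongs; +x points to the closed end, away from the caddy at the start. (The small tape ring, 84 mm across, is not meant and may be rolled over.)
- castor_left (a joint): Swivel angle of the caddy's left front castor (rad, positive counterclockwise from above, free within +/-3). 0: trailing straight, wheel 15 mm behind (-x of) its pivot. Starts askew and swings to about 0 within some 80 mm of straight forward rolling; on a curve it follows its pivot's path.
- castor_right (a joint): The same for the right front castor. May start anywhere within 100 degrees either way of straight.
Not all that is in view belongs to the job. Leave any blue look-alike of the caddy alone.

How it is judged (in metres and radians):
On the way:
1. both castors trail straight (within 20 degrees) while the caddy is still more than 60 mm short of its place (value of joint castor_left between -0.35 and 0.35 rad and value of joint castor_right between -0.35 and 0.35 rad and distance of caddy from where it was at the start of the episode above 0.02 m and horizontal distance between caddy and bay above 0.06 m), for 0.2 s.
At the end, for the whole second after the job is handed in: The caddy stands on its four wheels, at rest and released, its origin within 18 mm of the bay's origin, its long axis within 10 degrees of the bay's, both castors within 17 degrees of trailing straight (horizontal distance between caddy and bay below 0.018 m and angle between the x axis of caddy and the x axis of bay, either way round below 0.175 rad and value of joint castor_left between -0.3 and 0.3 rad and value of joint castor_right between -0.3 and 0.3 rad and angle between caddy's own z axis and vertical below 0.05 rad and height (world z) of caddy below 0.005 m and linear speed of caddy below 0.01 m/s); the robot touches nothing.
It fails at once if the caddy is lifted off the board or tipped (more than 12 mm or 10 degrees) (height (world z) of caddy above 0.012 m or angle between caddy's own z axis and vertical above 0.175 rad).
It also fails if it takes over 45 s, if anything falls off the work surface, if the arm or the gripper's body presses on something with over 40 N, if the wrist force passes 120 N, or if a joint passes its speed limit or range.

## Working session

There is one attempt and no reset: what is moved stays moved. The work goes in short steps, Python scripts to look and compute and a tool call to move; the robot and the scene stay as the last step left them, time stands still between calls to the robot, and variables do not carry over. Pictures are saved under pics/ and viewed, at most 10 in all, crops included, and the job is handed in when it is done.

Besides the shell and the picture viewer there is one more tool, called after "Request:" as name(argument=value, ...) on one line, values as JSON. apply_moves: Moves the arm, as the interface text tells. Shifts and turns lie within -1 to 1; 1 stands for 0.2 m of shift or 1.5 rad of turn. Its arguments: {"type":"object","properties":{"moves":{"type":"array","items":{"type":"array","items":{"type":"number","minimum":-1,"maximum":1}}},"grip_force":{"type":"number"}},"required":["moves"]}

```bash
mkdir -p pics; python3 - <<'E'
from cell import env, viewer, boxes_of, masks_of
import cv2,numpy as np
for n in("scene","top"):
    im=viewer.read_camera(n); cv2.imwrite(f"pics/{n}0.png",im[:,:,::-1])
    print(n,viewer.get_calibration(n))
    for t in("caddy","bay","castor_left"):
        print(t,[(np.round(b["location"]),round(b["conf"],2)) for b in boxes_of(n,t)])
print(env.get_obs())
E
```

```text
scene {'fov_y': 44.69472855029187, 'cx': 280.70666553856756, 'cy': 209.82551707146908, 'position': array([ 0.89762411, -0.79069401,  0.89220813]), 'orientation': array([44.24858213, -0.29436584, 33.29762232])}
caddy [(array([262., 278.]), 0.95), (array([190., 210.]), 0.65), (array([ 90., 293.]), 0.56)]
bay [(array([405., 128.]), 0.66)]
castor_left [(array([163., 225.]), 0.44)]
top {'fov_y': 45.24775121129684, 'cx': 284.2355123874957, 'cy': 216.36009509302653, 'position': array([ 0.20393256, -0.10280345,  1.1918408 ]), 'orientation': array([ 11.07900245,   1.82329488, -91.51071518])}
caddy [(array([379., 172.]), 0.96), (array([478., 287.]), 0.91), (array([348., 275.]), 0.82)]
bay [(array([ 92., 207.]), 0.73)]
castor_left [(array([375., 298.]), 0.49), (array([380., 171.]), 0.48), (array([439., 290.]), 0.4)]
{'time_s': 0.4, 'qpos': array([-68.23311421,  18.39835763,  -4.01786587,  83.11737724,
         1.29545054,  78.54092221,  -3.25938571]), 'joint_velocities': array([ 0.03421304, -0.08098598,  0.05122907, -0.02848679,  0.11789279,
       -0.07063285,  0.05966523]), 'effort': array([-1.61863039e-05, -4.90456831e+01, -4.02736785e-01, -3.12287557e+01,
       -6.38353592e-02,  3.64415674e-02,  5.37937558e-05]), 'tool_pos': array([0.23249653, 0.60692904, 0.22242757]), 'tool_rot': array([-1.79988525e+02,  3.03851397e-03,  1.59044508e+02]), 'force': array([-0.60831705,  0.29039701, -0.07260563]), 'wrist_torque': array([ 0.00399788,  0.04489438, -0.00666622]), 'grasp_force': 0.0, 'grip_width': 0.08699293773539982}
```

View pics/scene0.png

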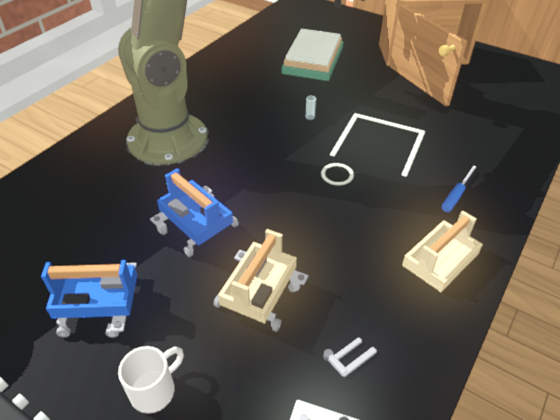

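View pics/top0.png

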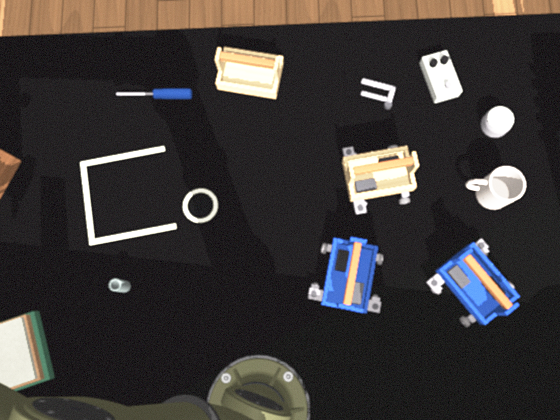

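```bash
cat > h.py <<'E'
import numpy as np,cv2
from scipy.spatial.transform import Rotation as R
from cell import env, viewer, boxes_of, masks_of
def cam(n):
    c=viewer.get_calibration(n); return c,210/np.tan(np.radians(c["fov_y"]/2)),R.from_euler("xyz",c["orientation"],degrees=True).as_matrix()
def ray(n,uv,z=0.):
    c,f,M=cam(n); uv=np.atleast_2d(uv).astype(float)
    d=np.c_[(uv[:,0]-c["cx"])/f,-(uv[:,1]-c["cy"])/f,-np.ones(len(uv))]@M.T
    p=c["position"]; return (p+d*((z-p[2])/d[:,2])[:,None])[:,:2]
def proj(n,P):
    c,f,M=cam(n); q=(np.atleast_2d(P)-c["position"])@M
    return np.c_[c["cx"]-f*q[:,0]/q[:,2],c["cy"]+f*q[:,1]/q[:,2]]
def crop(n,im,c,w,h,s,name):
    x,y=int(c[0]-w/2),int(c[1]-h/2); x,y=max(x,0),max(y,0)
    o=cv2.resize(im[y:y+h,x:x+w,::-1],None,fx=s,fy=s,interpolation=cv2.INTER_CUBIC); cv2.imwrite(name,o); print("crop origin",x,y)
E
python3 - <<'E'
from h import *
im=cv2.imread("pics/top0.png")[:,:,::-1]; sc=cv2.imread("pics/scene0.png")[:,:,::-1]
crop("top",im,(380,178),100,100,6,"pics/c1.png")
g=im.min(2).astype(int)
m=((g>150)).astype(np.uint8); 
n,l,st,ce=cv2.connectedComponentsWithStats(m[130:255,60:240])
for i in range(1,n):
    if st[i,4]>100:
        ys,xs=np.where(l==i); xs+=60;ys+=130
        r=cv2.minAreaRect(ray("top",np.c_[xs,ys]).astype(np.float32)); print("top",st[i],r,cv2.boxPoints(r).tolist())
g=sc.min(2); m=(g>150).astype(np.uint8)
n,l,st,ce=cv2.connectedComponentsWithStats(m[100:190,310:440])
for i in range(1,n):
    if st[i,4]>100:
        ys,xs=np.where(l==i); xs+=310;ys+=100
        r=cv2.minAreaRect(ray("scene",np.c_[xs,ys]).astype(np.float32)); print("scene",st[i],r)
m=((im[:,:,0]>170)&(im[:,:,2]<110)&(im[:,:,1]>90)).astype(np.uint8)
E
```

```text
crop origin 330 128
top [  20   16   97  100 1605] ((0.5060999393463135, 0.31352564692497253), (0.21656863391399384, 0.21672949194908142), 9.176867485046387) [[0.381919264793396, 0.40323394536972046], [0.41648387908935547, 0.18927842378616333], [0.630280613899231, 0.2238173484802246], [0.5957159996032715, 0.43777287006378174]]
top [122  59  36  34 428] ((0.4735512137413025, 0.13459134101867676), (0.08394234627485275, 0.08402075618505478), 44.03280258178711) [[0.41417619585990906, 0.13562145829200745], [0.4725764989852905, 0.0752154141664505], [0.5329262018203735, 0.13356122374534607], [0.47452592849731445, 0.19396726787090302]]
scene [ 20  13  95  64 766] ((0.5068293809890747, 0.31098994612693787), (0.215387225151062, 0.21706758439540863), 9.395390510559082)
scene [ 11  63  33  22 243] ((0.47411081194877625, 0.1319972574710846), (0.08447679877281189, 0.08263149857521057), 33.61513900756836)
```

View pics/c1.png

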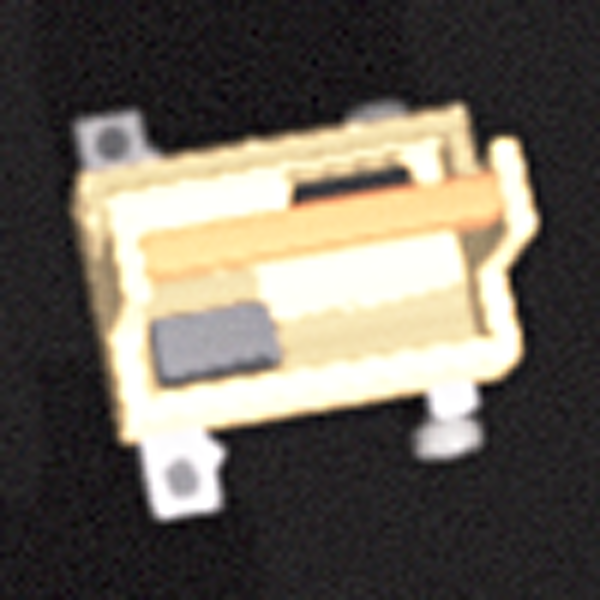

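The caddy meant is the plywood one at top (379,172) and scene (262,278), because it has wheels. The plywood tray at top (249,73) has no wheels, and the two at (348,275) and (478,287) are blue. The crop confirms plywood with wheels. The castor plates, with pivot discs at (349,152) and (360,208), face left towards the bay, whose closed end is at column 85.

```bash
cat >> h.py <<'E'
def bar(n,im,loc,r=60):
    hsv=cv2.cvtColor(np.ascontiguousarray(im),cv2.COLOR_RGB2HSV)
    m=((hsv[:,:,0]<18)&(hsv[:,:,0]>5)&(hsv[:,:,1]>95)&(hsv[:,:,2]>150)).astype(np.uint8)
    k=np.zeros_like(m); k[int(loc[1]-r):int(loc[1]+r),int(loc[0]-r):int(loc[0]+r)]=1
    q,l,st,ce=cv2.connectedComponentsWithStats(m*k); i=1+np.argmax(st[1:,4])
    ys,xs=np.where(l==i); P=ray(n,np.c_[xs,ys],.124)
    rc=cv2.minAreaRect(P.astype(np.float32)); c=P.mean(0); w,v=np.linalg.eigh(np.cov(P.T)); d=v[:,1]*np.sign(v[1,1])
    return len(xs),np.round(rc[0],4),np.round(rc[1],4),np.round(c,4),round(np.degrees(np.arctan2(d[1],d[0])),2)
E
python3 - <<'E'
from h import *
im=cv2.imread("pics/top0.png")[:,:,::-1]; sc=cv2.imread("pics/scene0.png")[:,:,::-1]
print(bar("top",im,(380,178),45)); print(bar("scene",sc,(262,278)))
for z in (.03,.04): 
    p=ray("top",[(348.8,151.8),(360.3,207.7)],z); d=p[0]-p[1]; print(z,p,np.linalg.norm(d),np.degrees(np.arctan2(d[1],d[0]))+90)
E
```

```text
(32, array([ 0.5321, -0.3064]), array([0.0054, 0.0468]), array([ 0.5319, -0.3059]), np.float64(96.87))
(574, array([ 0.5264, -0.2952]), array([0.0219, 0.1308]), array([ 0.5271, -0.2986]), np.float64(98.55))
0.03 [[ 0.58528368 -0.23100982]
 [ 0.44732888 -0.2509063 ]] 0.1393821951453747 98.20687484215745
0.04 [[ 0.58200137 -0.22990634]
 [ 0.44523396 -0.24963158]] 0.13818252824520408 98.20687484215743
```

```bash
python3 - <<'E'
from h import *
p=ray("top",[(353.7,170.4),(413.2,161.4),(383.4,165.9)],.126); d=p[0]-p[1]; print(p,np.linalg.norm(d),np.degrees(np.arctan2(d[1],d[0])))
o=env.get_obs(); c=np.array([.525,-.296]); 
M=R.from_euler("xyz",o["tool_rot"],degrees=True).as_matrix()
for z in(.223,.16): print((M.T@(np.r_[c,z]-o["tool_pos"]))/.2, (98.5-o["tool_rot"][2])*-1*np.pi/180/1.5)
E
```

```text
[[ 0.51094063 -0.22891773]
 [ 0.52669969 -0.35939866]
 [ 0.5188254  -0.29406065]] 0.13142915249773568 96.88664194567257
[-2.98041401e+00 -3.69298186e+00 -1.96446627e-03] 0.7044673361959018
[-2.98039731 -3.69291877  0.31303553] 0.7044673361959018
```

Request:
apply_moves(moves=[[-0.2,-0.06,0,0,0,0.09,1],[-0.4,-0.12,0,0,0,0.18,1],[-0.6,-0.18,0,0,0,0.27,1],[-0.8,-0.24,0,0,0,0.36,1],[-1,-0.3,0,0,0,0.45,1],[-1,-0.3,0,0,0,0.54,1],[-1,-0.3,0,0,0,0.63,1],[-1,-0.3,0,0,0,0.71,1],[-1,-0.3,0,0,0,0.71,1]])

```text
time_s: 1.3
tool_pos: [0.3979, 0.4794, 0.2226]
tool_rot: [180.0, -0.0, 98.0]
force: [0.3, 0.5, -0.4]
grip_width: 0.0869
grasp_force: 0.0
```

Request:
apply_moves(moves=[[-0.2,0,0,0,0,0,1],[-0.4,0,0,0,0,0,1],[-0.6,0,0,0,0,0,1],[-0.8,0,0,0,0,0,1],[-1,0,0,0,0,0,1]])

```text
time_s: 1.8
tool_pos: [0.4258, 0.2799, 0.2228]
tool_rot: [180.0, -0.0, 98.2]
force: [0.9, -0.1, 0.3]
grip_width: 0.0872
grasp_force: 0.0
```

Request:
apply_moves(moves=[[-0.2,0,0,0,0,0,1],[-0.4,0,0,0,0,0,1],[-0.6,0,0,0,0,0,1],[-0.8,0,0,0,0,0,1],[-1,0,0,0,0,0,1]])

```text
time_s: 2.3
tool_pos: [0.4537, 0.0818, 0.2229]
tool_rot: [179.9, -0.0, 98.2]
force: [1.3, -0.2, 0.1]
grip_width: 0.0869
grasp_force: 0.0
```

Request:
apply_moves(moves=[[-0.2,0,0,0,0,0,1],[-0.4,0,0,0,0,0,1],[-0.6,0,0,0,0,0,1],[-0.8,0,0,0,0,0,1],[-1,0,0,0,0,0,1],[-1,0,0,0,0,0,1]])

```text
time_s: 2.9
tool_pos: [0.4813, -0.1213, 0.2232]
tool_rot: [179.9, 0.2, 97.7]
force: [0.4, 0.0, -1.1]
grip_width: 0.0867
grasp_force: 0.0
```

Request:
apply_moves(moves=[[-0.2,0.02,0,0,0,0,1],[-0.4,0.04,0,0,0,0,1],[-0.6,0.06,0,0,0,0,1],[-0.8,0.08,0,0,0,0,1],[-0.9,0.085,0.1,0,0,0,1],[-0.9,0.085,0.25,0,0,0,1],[-0.9,0.085,0.32,0,0,0,1],[-0.9,0.085,0.32,0,0,0,1]])

```text
time_s: 3.7
tool_pos: [0.5225, -0.2885, 0.1562]
tool_rot: [-179.8, -0.2, 98.2]
force: [-0.2, 0.3, -0.1]
grip_width: 0.0869
grasp_force: 0.0
```

```bash
python3 - <<'E'
from h import *
im=viewer.read_camera("scene"); t=viewer.read_camera("top")
a=cv2.resize(im[190:350,180:340,::-1],(400,400),interpolation=cv2.INTER_CUBIC);b=cv2.resize(t[100:260,300:460,::-1],(400,400),interpolation=cv2.INTER_CUBIC)
cv2.imwrite("pics/g1.png",np.hstack([a,b])); print(bar("scene",im,(262,278)))
E
```

```text
(548, array([ 0.5269, -0.2974]), array([0.0215, 0.1262]), array([ 0.5273, -0.3012]), np.float64(98.9))
```

View pics/g1.png

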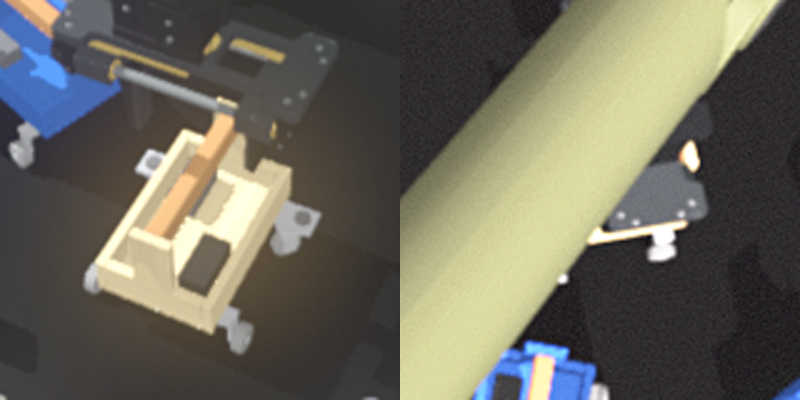

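The left half shows the bar running between the open fingers, the left finger at (135,100) and the right at (265,130), with the caddy still standing as before. I descend and grip.

Request:
apply_moves(moves=[[-0.03,0.01,0.1,0,0,0,1],[-0.03,0.01,0.2,0,0,0,1],[-0.03,0.01,0.28,0,0,0,1],[-0.03,0.01,0.3,0,0,0,1],[-0.03,0.01,0.3,0,0,0,1],[-0.03,0.01,0.3,0,0,0,1]])

```text
time_s: 4.4
tool_pos: [0.5271, -0.2964, 0.0997]
tool_rot: [179.9, 0.0, 98.0]
force: [0.4, 0.9, 0.3]
grip_width: 0.087
grasp_force: 0.0
```

Request:
apply_moves(moves=[[0,0,0,0,0,0,0.6],[0,0,0,0,0,0,0.4],[0,0,0,0,0,0,0.25],[0,0,0,0,0,0,0.1],[0,0,0,0,0,0,0.1],[0,0,0,0,0,0,0.1],[0,0,0,0,0,0,0.1],[0,0,0,0,0,0,0.1]], grip_force=15)

```text
time_s: 5.2
tool_pos: [0.5263, -0.2962, 0.0985]
tool_rot: [180.0, -0.0, 98.0]
force: [-0.4, -0.1, 0.1]
grip_width: 0.0308
grasp_force: 0.0
```

```bash
python3 - <<'E'
from h import *
o=env.get_obs(); print({k:np.round(o[k],4) for k in o})
im=viewer.read_camera("scene"); print(bar("scene",im,(262,278)))
E
```

```text
{'time_s': np.float64(5.2), 'qpos': array([-11.4639,  23.1841,  47.3687,  99.836 , -18.615 ,  65.1829,
        49.5612]), 'joint_velocities': array([-0.0325,  0.1146, -0.0463, -0.0372, -0.0392, -0.0018, -0.0561]), 'effort': array([ 1.20000e-03, -3.89884e+01,  9.36370e+00, -2.74077e+01,
       -7.50000e-03,  8.39000e-02, -1.00000e-04]), 'tool_pos': array([ 0.5263, -0.2962,  0.0985]), 'tool_rot': array([ 1.799974e+02, -4.400000e-03,  9.801890e+01]), 'force': array([-0.3746, -0.1364,  0.0693]), 'wrist_torque': array([-0.093 ,  0.0235,  0.0322]), 'grasp_force': np.float64(0.0), 'grip_width': np.float64(0.0308)}
(300, array([ 0.5312, -0.3261]), array([0.0209, 0.0682]), array([ 0.5312, -0.3289]), np.float64(100.43))
```

Request:
apply_moves(moves=[[0,0,0,0,0,0,0],[0,0,0,0,0,0,0],[0,0,0,0,0,0,0],[0,0,0,0,0,0,0],[0,0,0,0,0,0,0],[0,0,0,0,0,0,0]], grip_force=20)

```text
time_s: 5.85
tool_pos: [0.5263, -0.2963, 0.0986]
tool_rot: [-180.0, 0.0, 98.0]
force: [-0.7, 0.0, 0.2]
grip_width: 0.016
grasp_force: 19.8
```

```bash
cat > plan.py <<'E'
from h import *
from scipy.interpolate import BPoly
L=.055
def plan(S,G,pre,post,step=.01):   # (x,y,yaw deg): rear-axle path: straight, quintic, straight
    e=lambda a:np.array([np.cos(np.radians(a)),np.sin(np.radians(a))])
    A=np.array(S[:2])-L*e(S[2])+pre*e(S[2]); B=np.array(G[:2])-L*e(G[2])-post*e(G[2])
    D=np.linalg.norm(B-A); z=np.zeros(2)
    b=BPoly.from_derivatives([0,1],[[A,D*e(S[2]),z],[B,D*e(G[2]),z]])
    P=np.vstack([np.array([A-(pre-t)*e(S[2]) for t in np.arange(0,pre,.001)]).reshape(-1,2),b(np.linspace(0,1,600)),np.array([B+t*e(G[2]) for t in np.arange(.001,post+.0001,.001)]).reshape(-1,2)])
    d=np.diff(P,axis=0); s=np.r_[0,np.cumsum(np.hypot(*d.T))]; 
    q=np.linspace(0,s[-1],int(np.ceil(s[-1]/step))+1)
    P2=np.c_[np.interp(q,s,P[:,0]),np.interp(q,s,P[:,1])]; h=np.interp(q,s[:-1],np.degrees(np.unwrap(np.arctan2(d[:,1],d[:,0]))))
    return np.array([np.r_[p+L*e(a),a] for p,a in zip(P2,h)])
def rows(W,W0):
    c,s=np.cos(np.radians(W0[2])),np.sin(np.radians(W0[2])); d=W[:,:2]-W0[:2]
    return np.c_[(d@[c,s])/.2,(d@[s,-c])/.2,-np.radians(W[:,2]-W0[2])/1.5]
def show(W,n=20):
    for k in range(0,len(W)-1,n):
        print("call",np.round(W[k],3))
        print([[float(round(r[0],3)),float(round(r[1],3)),0,0,0,float(round(r[2],3)),0] for r in rows(W[k+1:k+1+n],W[k])])
E
python3 - <<'E'
from plan import *
W=plan((.5263,-.2963,98.0),(.5074,.3064,99.3),.10,.11,.0102)
print(len(W)); show(W,19)
E
```

```text
61
call [ 0.526 -0.296 98.   ]
[[0.051, -0.0, 0, 0, 0, -0.0, 0], [0.101, -0.0, 0, 0, 0, -0.0, 0], [0.152, -0.0, 0, 0, 0, -0.0, 0], [0.203, -0.0, 0, 0, 0, -0.0, 0], [0.254, -0.0, 0, 0, 0, -0.0, 0], [0.304, -0.0, 0, 0, 0, -0.0, 0], [0.355, -0.0, 0, 0, 0, -0.0, 0], [0.406, -0.0, 0, 0, 0, -0.0, 0], [0.456, -0.0, 0, 0, 0, -0.0, 0], [0.507, 0.0, 0, 0, 0, 0.0, 0], [0.558, 0.001, 0, 0, 0, 0.003, 0], [0.608, 0.005, 0, 0, 0, 0.01, 0], [0.659, 0.01, 0, 0, 0, 0.021, 0], [0.709, 0.018, 0, 0, 0, 0.034, 0], [0.76, 0.027, 0, 0, 0, 0.049, 0], [0.81, 0.038, 0, 0, 0, 0.065, 0], [0.859, 0.051, 0, 0, 0, 0.083, 0], [0.908, 0.065, 0, 0, 0, 0.101, 0], [0.957, 0.081, 0, 0, 0, 0.119, 0]]
call [ 0.516 -0.104 87.797]
[[0.051, 0.008, 0, 0, 0, 0.017, 0], [0.101, 0.016, 0, 0, 0, 0.034, 0], [0.151, 0.026, 0, 0, 0, 0.049, 0], [0.201, 0.036, 0, 0, 0, 0.062, 0], [0.251, 0.046, 0, 0, 0, 0.074, 0], [0.301, 0.056, 0, 0, 0, 0.084, 0], [0.351, 0.066, 0, 0, 0, 0.092, 0], [0.401, 0.075, 0, 0, 0, 0.098, 0], [0.451, 0.084, 0, 0, 0, 0.102, 0], [0.501, 0.093, 0, 0, 0, 0.104, 0], [0.551, 0.1, 0, 0, 0, 0.103, 0], [0.601, 0.107, 0,
[... 410 characters left out ...]
041, 0, 0, 0, -0.073, 0], [0.25, -0.055, 0, 0, 0, -0.092, 0], [0.299, -0.069, 0, 0, 0, -0.109, 0], [0.348, -0.084, 0, 0, 0, -0.124, 0], [0.397, -0.1, 0, 0, 0, -0.138, 0], [0.445, -0.115, 0, 0, 0, -0.148, 0], [0.494, -0.129, 0, 0, 0, -0.155, 0], [0.543, -0.142, 0, 0, 0, -0.158, 0], [0.592, -0.154, 0, 0, 0, -0.158, 0], [0.642, -0.166, 0, 0, 0, -0.158, 0], [0.691, -0.178, 0, 0, 0, -0.158, 0], [0.74, -0.19, 0, 0, 0, -0.158, 0], [0.79, -0.202, 0, 0, 0, -0.158, 0], [0.839, -0.213, 0, 0, 0, -0.158, 0], [0.888, -0.225, 0, 0, 0, -0.158, 0], [0.937, -0.237, 0, 0, 0, -0.158, 0]]
call [ 0.512  0.276 99.3  ]
[[0.051, -0.0, 0, 0, 0, -0.0, 0], [0.101, 0.0, 0, 0, 0, 0.0, 0], [0.152, -0.0, 0, 0, 0, -0.0, 0]]
```

Request:
apply_moves(moves=[[0.02,0,0,0,0,0,0],[0.06,0,0,0,0,0,0],[0.1,0,0,0,0,0,0],[0.15,0,0,0,0,0,0],[0.2,0,0,0,0,0,0],[0.25,0,0,0,0,0,0],[0.3,0,0,0,0,0,0],[0.35,0,0,0,0,0,0],[0.4,0,0,0,0,0,0],[0.45,0,0,0,0,0,0],[0.5,0,0,0,0,0,0],[0.5,0,0,0,0,0,0],[0.5,0,0,0,0,0,0]])

```text
time_s: 7.15
tool_pos: [0.5123, -0.1969, 0.0985]
tool_rot: [-180.0, -0.0, 98.0]
force: [-0.3, 0.4, -2.2]
grip_width: 0.0155
grasp_force: 19.8
```

```bash
python3 - <<'E'
from plan import *
o=env.get_obs(); print(o["tool_pos"],o["tool_rot"],o["force"],o["wrist_torque"])
im=viewer.read_camera("scene"); u=proj("scene",[*o["tool_pos"][:2],.05])[0]
crop("scene",im,u,140,120,5,"pics/m1.png")
t=o["tool_pos"]; W=plan((t[0],t[1],o["tool_rot"][2]),(.5074,.3064,99.3),0,.11,.0103); print(len(W)); show(W,19)
E
```

```text
[ 0.51227817 -0.19685522  0.09852503] [-1.79998594e+02 -1.97461667e-02  9.80485702e+01] [-0.34306584  0.40303725 -2.18288701] [-0.00286682 -0.02709722 -0.02890847]
crop origin 210 187
51
call [ 0.512 -0.197 98.048]
[[0.051, 0.001, 0, 0, 0, 0.002, 0], [0.102, 0.004, 0, 0, 0, 0.009, 0], [0.152, 0.009, 0, 0, 0, 0.019, 0], [0.203, 0.017, 0, 0, 0, 0.032, 0], [0.253, 0.026, 0, 0, 0, 0.047, 0], [0.303, 0.037, 0, 0, 0, 0.064, 0], [0.353, 0.049, 0, 0, 0, 0.081, 0], [0.402, 0.064, 0, 0, 0, 0.099, 0], [0.451, 0.079, 0, 0, 0, 0.117, 0], [0.5, 0.096, 0, 0, 0, 0.135, 0], [0.548, 0.113, 0, 0, 0, 0.151, 0], [0.596, 0.131, 0, 0, 0, 0.167, 0], [0.644, 0.15, 0, 0, 0, 0.181, 0], [0.691, 0.169, 0, 0, 0, 0.193, 0], [0.738, 0.188, 0, 0, 0, 0.203, 0], [0.786, 0.206, 0, 0, 0, 0.211, 0], [0.833, 0.225, 0, 0, 0, 0.217, 0], [0.881, 0.243, 0, 0, 0, 0.221, 0], [0.928, 0.26, 0, 0, 0, 0.223, 0]]
call [ 5.3800e-01 -6.0000e-03  7.8859e+01]
[[0.051, -0.0, 0, 0, 0, -0.0, 0], [0.102, -0.001, 0, 0, 0, -0.003, 0], [0.152, -0.004, 0, 0, 0, -0.008, 0], [0.203, -0.007, 0, 0, 0, -0.015, 0], [0.254, -0.012, 0, 0, 0, -0.024, 0]
[... 288 characters left out ...]
52, 0], [0.697, -0.134, 0, 0, 0, -0.17, 0], [0.744, -0.154, 0, 0, 0, -0.188, 0], [0.791, -0.175, 0, 0, 0, -0.203, 0], [0.838, -0.196, 0, 0, 0, -0.217, 0], [0.884, -0.217, 0, 0, 0, -0.228, 0], [0.931, -0.237, 0, 0, 0, -0.235, 0]]
call [ 0.527  0.186 99.037]
[[0.051, -0.001, 0, 0, 0, -0.003, 0], [0.102, -0.002, 0, 0, 0, -0.003, 0], [0.152, -0.002, 0, 0, 0, -0.003, 0], [0.203, -0.002, 0, 0, 0, -0.003, 0], [0.254, -0.002, 0, 0, 0, -0.003, 0], [0.305, -0.003, 0, 0, 0, -0.003, 0], [0.356, -0.003, 0, 0, 0, -0.003, 0], [0.406, -0.003, 0, 0, 0, -0.003, 0], [0.457, -0.003, 0, 0, 0, -0.003, 0], [0.508, -0.003, 0, 0, 0, -0.003, 0], [0.559, -0.004, 0, 0, 0, -0.003, 0], [0.61, -0.004, 0, 0, 0, -0.003, 0]]
```

View pics/m1.png

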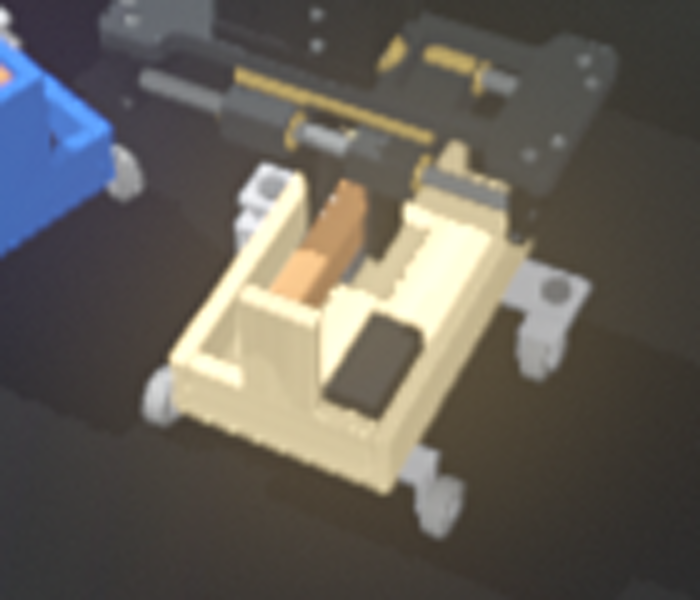

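Both castors now trail: the right pivot is at (555,290) in the crop with its wheel at (540,345), and the left pivot is at (272,185) with its wheel at (250,225). The caddy stands level. I continue along the S-curve.

Request:
apply_moves(moves=[[0.03,0,0,0,0,0.001,0],[0.07,0.002,0,0,0,0.005,0],[0.115,0.005,0,0,0,0.012,0],[0.16,0.01,0,0,0,0.021,0],[0.203,0.017,0,0,0,0.032,0],[0.253,0.026,0,0,0,0.047,0],[0.303,0.037,0,0,0,0.064,0],[0.353,0.049,0,0,0,0.081,0],[0.402,0.064,0,0,0,0.099,0],[0.451,0.079,0,0,0,0.117,0],[0.5,0.096,0,0,0,0.135,0],[0.548,0.113,0,0,0,0.151,0],[0.596,0.131,0,0,0,0.167,0],[0.644,0.15,0,0,0,0.181,0],[0.691,0.169,0,0,0,0.193,0],[0.738,0.188,0,0,0,0.203,0],[0.786,0.206,0,0,0,0.211,0],[0.833,0.225,0,0,0,0.217,0],[0.881,0.243,0,0,0,0.221,0],[0.928,0.26,0,0,0,0.223,0]])

```text
time_s: 9.2
tool_pos: [0.5381, -0.0053, 0.0985]
tool_rot: [180.0, -0.0, 78.8]
force: [0.9, -1.6, -2.1]
grip_width: 0.016
grasp_force: 19.8
```

Request:
apply_moves(moves=[[0.051,0,0,0,0,0,0],[0.102,-0.001,0,0,0,-0.003,0],[0.152,-0.004,0,0,0,-0.008,0],[0.203,-0.007,0,0,0,-0.015,0],[0.254,-0.012,0,0,0,-0.024,0],[0.304,-0.019,0,0,0,-0.035,0],[0.355,-0.028,0,0,0,-0.047,0],[0.405,-0.038,0,0,0,-0.062,0],[0.455,-0.05,0,0,0,-0.078,0],[0.504,-0.063,0,0,0,-0.096,0],[0.553,-0.079,0,0,0,-0.114,0],[0.602,-0.096,0,0,0,-0.133,0],[0.65,-0.114,0,0,0,-0.152,0],[0.697,-0.134,0,0,0,-0.17,0],[0.744,-0.154,0,0,0,-0.188,0],[0.791,-0.175,0,0,0,-0.203,0],[0.838,-0.196,0,0,0,-0.217,0],[0.884,-0.217,0,0,0,-0.228,0],[0.931,-0.237,0,0,0,-0.235,0],[0.931,-0.237,0,0,0,-0.238,0]])

```text
time_s: 11.2
tool_pos: [0.5267, 0.1884, 0.0985]
tool_rot: [-180.0, -0.1, 99.5]
force: [-0.6, 1.2, -3.3]
grip_width: 0.0156
grasp_force: 19.8
```

```bash
python3 - <<'E'
from plan import *
o=env.get_obs(); print(o["time_s"],o["tool_pos"],o["tool_rot"],o["force"],o["wrist_torque"],o["grip_width"])
im=viewer.read_camera("scene"); t=viewer.read_camera("top"); u=proj("scene",[*o["tool_pos"][:2],.05])[0]; v=proj("top",[*o["tool_pos"][:2],.05])[0]
f=lambda a,p:cv2.resize(a[max(0,int(p[1]-65)):,max(0,int(p[0]-65)):][:130,:130,::-1],(400,400),interpolation=cv2.INTER_CUBIC)
cv2.imwrite("pics/m2.png",np.hstack([f(im,u),f(t,v)])); print(u-65,v-65)
t=o["tool_pos"]; print(rows(np.array([[.5074,.3064,99.3]]),np.r_[t[:2],o["tool_rot"][2]]))
E
```

```text
11.2 [0.52670018 0.18836177 0.09854196] [-1.79978062e+02 -8.45896543e-02  9.95046888e+01] [-0.63489262  1.24456823 -3.26327954] [0.05027282 0.13619762 0.02527332] 0.015618266133896299
[302.23919368  89.14748121] [107.8186442  114.10576582]
[[0.59802409 0.00228111 0.00238166]]
```

View pics/m2.png

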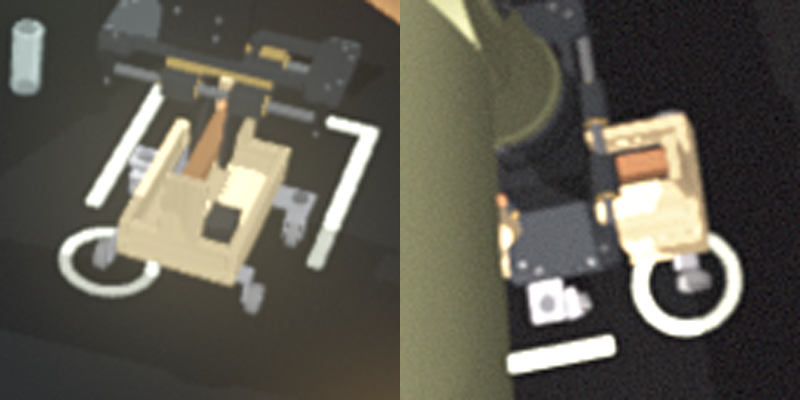

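The caddy is centred between the U strips and square to them. The left castor's wheel trails, at about (578,302) in the right half. I finish the straight run of about 0.12 m.

Request:
apply_moves(moves=[[0.03,0,0,0,0,0,0],[0.07,0,0,0,0,0,0],[0.12,0,0,0,0,0,0],[0.17,0,0,0,0,0,0],[0.22,0,0,0,0,0,0],[0.27,0,0,0,0,0,0],[0.32,0,0,0,0,0.002,0],[0.37,0.001,0,0,0,0.002,0],[0.42,0.002,0,0,0,0.002,0],[0.47,0.002,0,0,0,0.002,0],[0.52,0.002,0,0,0,0.002,0],[0.56,0.002,0,0,0,0.002,0],[0.59,0.002,0,0,0,0.002,0],[0.6,0.002,0,0,0,0.002,0],[0.6,0.002,0,0,0,0.002,0],[0.6,0.002,0,0,0,0.002,0]])

```text
time_s: 12.9
tool_pos: [0.5085, 0.3038, 0.0986]
tool_rot: [180.0, 0.0, 99.1]
force: [-0.4, -0.3, -3.2]
grip_width: 0.0157
grasp_force: 19.8
```

Request:
apply_moves(moves=[[0,0,0,0,0,0,0.3],[0,0,0,0,0,0,0.6],[0,0,0,0,0,0,0.8],[0,0,0,0,0,0,0.8],[0,0,0,0,0,0,0.8],[0,0,0,0,0,0,0.8],[0,0,0,0,0,0,0.8],[0,0,0,0,0,0,0.8]])

```text
time_s: 13.7
tool_pos: [0.5084, 0.3042, 0.0986]
tool_rot: [180.0, -0.0, 99.1]
force: [0.1, -1.1, -0.8]
grip_width: 0.0673
grasp_force: 0.0
```

Request:
apply_moves(moves=[[0,0,-0.1,0,0,0,0.8],[0,0,-0.2,0,0,0,0.8],[0,0,-0.35,0,0,0,0.8],[0,0,-0.5,0,0,0,0.8],[0,0,-0.7,0,0,0,0.8],[0,0,-0.7,0,0,0,0.8]])

```text
time_s: 14.3
tool_pos: [0.5113, 0.3055, 0.2446]
tool_rot: [179.5, -0.3, 99.1]
force: [1.3, -0.5, 0.8]
grip_width: 0.0698
grasp_force: 0.0
```

```bash
python3 - <<'E'
from plan import *
o=env.get_obs(); print(o["time_s"],o["tool_pos"],o["tool_rot"],o["force"],o["grip_width"])
im=viewer.read_camera("scene"); t=viewer.read_camera("top"); c=[.5074,.3064,.05]
u=proj("scene",c)[0]; v=proj("top",c)[0]; print(u,v,bar("scene",im,u))
f=lambda a,p:cv2.resize(a[max(0,int(p[1]-65)):,max(0,int(p[0]-65)):][:130,:130,::-1],(400,400),interpolation=cv2.INTER_CUBIC)
cv2.imwrite("pics/e1.png",np.hstack([f(im,u),f(t,v)]))
E
```

```text
14.3 [0.51129436 0.30549213 0.24456706] [179.49688001  -0.2879286   99.12649512] [ 1.3476921  -0.47849071  0.84453055] 0.06983836591086473
[380.33405465 128.57773001] [123.00228672 188.70682027] (822, array([0.5274, 0.4638]), array([0.1298, 0.172 ]), array([0.5428, 0.4864]), np.float64(138.98))
```

View pics/e1.png

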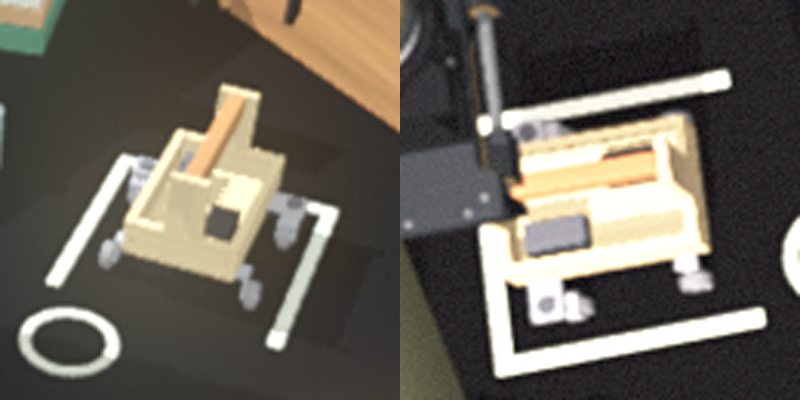

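```bash
python3 - <<'E'
from plan import *
p=ray("top",[(105.8,222.1),(99.3,165.9)],.03); d=p[1]-p[0]; a=np.degrees(np.arctan2(d[1],d[0]))+90
e=np.array([np.cos(np.radians(a)),np.sin(np.radians(a))]); print(p,np.linalg.norm(d),a,p.mean(0)-.055*e)
im=viewer.read_camera("scene"); print(bar("scene",im,(378,115),32))
E
```

```text
[[0.43237838 0.35189336]
 [0.57183977 0.37374316]] 0.14116264430140293 98.90430126716875 [0.51062222 0.30848111]
(197, array([0.5111, 0.3053]), array([0.0203, 0.1271]), array([0.5121, 0.3035]), np.float64(99.23))
```

The right half shows the caddy released in the middle of the U. Its origin is about 4 mm from the bay's, it is square within 1°, and both castors trail.

```bash
python3 -c "
from cell import env
print(env.sign_off())"
```

```text
the job is handed in; nothing more can be done
None
```

The caddy stands released in the middle of the U, about 4 mm off centre and square to within 1° by my camera measurements, with both castors trailing straight; the job is handed in, and sign-off returned no verdict.

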